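# Loosen the ribbed ring of the bronze holder by two turns

### The arm

A 6-joint arm with a two-finger parallel gripper is mounted at the origin on the work surface. World frame = base frame: x ahead of the robot, y to its left, z up, the work surface at z = 0. Lengths are in m, angles in rad, forces in N, time in s.
With the tool pointing down it reaches from about 0.375 to 0.925 m from the base axis. Payload 5.7 kg.
Tool frame: the origin (TCP) lies at the very end of the fingers, on their centre line; the grasp point (between the pads) lies 19 mm behind it; y points along the fingers, z is the direction in which the jaws open and shut, and the axes are right-handed (so a half turn about y gives the same grasp; the last joint's range is limited). The gripper opens to 85 mm and grips with 20 to 120 N. Pads are 22 mm wide; open, the fingers measure 114 mm over their backs; the gripper's body (76 mm by 85 mm) begins 54 mm behind the grasp point. The pads swing forward as they close: fully open they stand 13 mm farther back than shut.
Start: joints at [1.123, 0.359, 1.51, -0, 1.272, -0.115], TCP at [0.196, 0.567, 0.231] pointing down, gripper open.
Joint ranges: [-2.97, 2.97], [-1.01, 2.36], [0.21, 2.38], [-0.96, 4.11], [0.2, 2.71], [-2.98, 2.98]. Speed limits (rad/s): [2.39, 2.39, 3.14, 3.14, 3.14, 3.14].

### API

Orientations are given as [roll, pitch, yaw] about the fixed x, y, z axes, in that order (R = Rz(yaw) Ry(pitch) Rx(roll)).
In Python, from bench import telemetry, eyes, ticket gives the robot as it stands.
- The arm moves only by the tool servo_tool, never from a script. Its argument "increments" is a list of rows, each an object of numbers: "jaw": the finger opening in mm, from 0 to 85.4; "dx", "dy", "dz": the shift along the tool's x, y, z in mm; "turn": the turn about the tool's y in rad. In form: [{"jaw": .., "dx": .., "dy": .., "dz": .., "turn": ..}, ...]. A call has 1 to 20 rows; each row shifts and turns the commanded pose from where the row before left it, along the tool's axes as they then stand; what a row does not reach is not made up. A row lasts 1/10 s, in which the tool goes at most 50 mm and 8.59 degrees, less where a joint would pass 70% of its speed; a pose out of reach is approached as far as the arm can. A call is refused whole if a number of a shift passes 50 or a number of a turn 0.15, either way. A call with a gripper value outside its range is refused whole. The fingers move at their own pace and stop on an object; "grip_force" is the grip in N (left out, the last holds). Time passes only in rows, so rows that do not move let the fingers close. It gives the time, the measured TCP pose, the force and the opening at its end, in the units of the state.
- telemetry.observe(): the state, without advancing time (a new reading comes with each control period).
- eyes.camera(name): name is "side" or "top"; returns the picture (400x640x3 uint8, red, green, blue); there is no depth.
- eyes.camera_params(name): a dict with "fx", "fy", "cx", "cy" (pixels), "T" (4x4, takes a point from camera to world coordinates). Camera axes: x right, y up, looking along -z (the intrinsics and any distortion apply to the point x, -y, -z); pixel columns grow to the right and rows downward; lengths in m; the calibration is good to about 2 mm. A picture is of the moment at which its call begins. camera_params takes no time and is no camera call.
- ticket.close_job(): hands the job in, once; it reports no verdict.
The state is a dict: "time_s": time; "joint_positions": joint angles; "qvel": joint speeds; "joint_efforts": joint torques, N m; "ee_pos": TCP position; "tool_rot": TCP orientation; "contact_force": force on the tool from outside, world axes, zero at the start; "wrist_torque": the same for the moment, N m; "finger_gap": finger opening in m.
Only numpy, scipy, OpenCV 4.12 (cv2) and the standard library are available. Lean on these libraries where they do the work, as an engineer would, in place of code of your own. Each camera call takes 0.05 s, during which the arm holds its last target.

### The job

Loosen the holder that has the bronze lid on it: roll its ribbed ring round with a fingertip, counter-clockwise seen from above, by two full turns, so that the brass mark on the ring is back beside the brass mark on the flange for the second time. Do not touch or shift the bronze, leave the empty holder's ring and everything else on the bench as they are, and finish with the hand clear.

Things in the scene. Friction and masses are not known exactly. Their poses are not given: they have to be found in the camera images.
- holder: The round holder with the bronze lid on it, fixed to the bench. Origin: centre of its underside, on the bench; z up. From below: an aluminium flange 164 mm in diameter, 10 mm high; a black ribbed rubber ring from 13 to 35 mm above the bench; a deck 92 mm in diameter with its top at 40 mm, carrying three small jaws (to 54 mm above the bench) and the bronze lid.
- holder_rim (a point): Centre of the ribbed ring, on its vertical axis, 24 mm above the bench. Ring: 130 mm in diameter over 36 upright ribs, 2 mm proud; too wide to grip. Pushed sideways, ring, deck and lid together give 1 mm per 2.5 N, 4 mm at most, and spring back. A fingertip pressed on its side (3 to 6 N) and drawn along the rim turns it; it stays where left.
- holder_mark (a point): Middle of the flat brass mark on the flange's top, 14 mm radial by 9 mm, in the holder's +x direction, 74.5 mm from the axis.
- holder_ring (a joint): Turn of that holder's ribbed ring in radians: 0 as it starts (tightened, it stops there), growing as it is loosened, which is counter-clockwise seen from above; one full turn is 6.283; stop at 18.85. It takes about 0.06 N m (1 N at the rim). Each turn draws the three jaws 4 mm outwards.
- holder_index (a point): The flat brass mark on the top of that ring (14 mm radial by 9 mm, 55 mm from the axis, 37 mm above the bench). It turns with the ring; at the start it stands beside the brass mark on the flange.
- bronze: A small dark bronze box lid with a knob, 64 mm in diameter, 26 mm high with the knob, loose between the jaws on the deck of the holder. Origin: centre of its underside, 40 mm above the bench, so its knob ends 66 mm above the bench. Old and fragile: not to be touched.
- spare: A second holder of the very same make, standing empty. Origin and axes as for the first. To be left alone.
- spare_ring (a joint): Turn of the empty holder's ring in radians, 0 at the start. To be left alone.
- cork_ring: Loose bystander, to be left where it is: a cork support ring, outer diameter 52, 18 high (mm).
- brush: Loose bystander, to be left where it is: a hand brush lying on the bench, under 30 high (mm).
- weight: Loose bystander, to be left where it is: a small brass weight with a neck, diameter 32, 36 high (mm).
- cup: Loose bystander, to be left where it is: a white ceramic cup, rim diameter 72, 80 high (mm).
- spatula: Loose bystander, to be left where it is: a spatula lying on the bench, under 30 high (mm).
There are look-alikes about, which are no part of the job. What is shaped like the cork_ring but orange or turquoise is not meant.

How it is judged:
By the outcome, as a careful person would: the job done as asked, in the order asked, and still so for the second after the job is handed in, with the robot touching nothing.
It also fails if it takes over 72 s, if anything falls off the work surface, if the arm or the gripper's body presses on something with over 40 N, if the wrist force passes 120 N, or if a joint passes its speed limit or range.

## Working session

There is one attempt and no reset: what is moved stays moved. The work goes in short steps, Python scripts to look and compute and a tool call to move; the robot and the scene stay as the last step left them, time stands still between calls to the robot, and variables do not carry over. Pictures are saved under pics/ and viewed, and the job is handed in when it is done.

Besides the shell and the picture viewer there is one more tool, called after "Request:" in YAML: its name, and indented under it one key for each argument. servo_tool: Moves the arm, as the interface text tells. Its arguments: {"type":"object","properties":{"increments":{"type":"array","items":{"type":"object","properties":{"jaw":{"type":"number"},"dx":{"type":"number"},"dy":{"type":"number"},"dz":{"type":"number"},"turn":{"type":"number"}}}},"grip_force":{"type":"number"}},"required":["increments"]}

```bash
mkdir -p pics; ls; python3 - <<'E'
from bench import telemetry, eyes
import cv2
for n in("side","top"):
    im=eyes.camera(n); cv2.imwrite(f"pics/{n}0.png",im[:,:,::-1]); p=eyes.camera_params(n); print(n,p)
print(telemetry.observe())
E
```

```text
pics
side {'fx': 500.53157231637374, 'fy': 500.53157231637374, 'cx': 318.9207966781463, 'cy': 208.3501777815568, 'T': array([[-0.92784608,  0.24855685, -0.2780668 ,  0.10882591],
       [-0.37250042, -0.6547192 ,  0.65771286,  0.94602391],
       [-0.01857663,  0.7138363 ,  0.70006617,  1.04276606],
       [ 0.        ,  0.        ,  0.        ,  1.        ]])}
top {'fx': 443.38553157913447, 'fy': 443.38553157913447, 'cx': 324.6160171093656, 'cy': 201.91357383200955, 'T': array([[ 3.05248945e-02,  9.76509053e-01, -2.13303305e-01,
         2.79930162e-01],
       [-9.99505674e-01,  3.14276833e-02,  8.42049595e-04,
         1.11106765e-03],
       [ 7.52589777e-03,  2.13172160e-01,  9.76985666e-01,
         1.15901526e+00],
       [ 0.00000000e+00,  0.00000000e+00,  0.00000000e+00,
         1.00000000e+00]])}
{'time_s': 0.1, 'joint_positions': array([ 1.12291242e+00,  3.59441397e-01,  1.51134185e+00,  1.80306343e-05,
        1.27253041e+00, -1.15095172e-01]), 'qvel': array([-0.00057596, -0.00055526, -0.00184537, -0.0002847 , -0.00112153,
        0.0008598 ]), 'joint_efforts': array([ 6.62741641e-04, -5.28649628e+01, -2.79349172e+01, -1.34154707e-04,
        4.86043951e-03, -3.74617585e-06]), 'ee_pos': array([0.1957307 , 0.56650769, 0.23052593]), 'tool_rot': array([-1.57250397e+00,  2.14754393e-04, -3.32794229e-01]), 'contact_force': array([-0.06301043,  0.41090728,  0.22812794]), 'wrist_torque': array([0.01032597, 0.01104451, 0.02736766]), 'finger_gap': 0.08546936986023036}
```

View pics/top0.png

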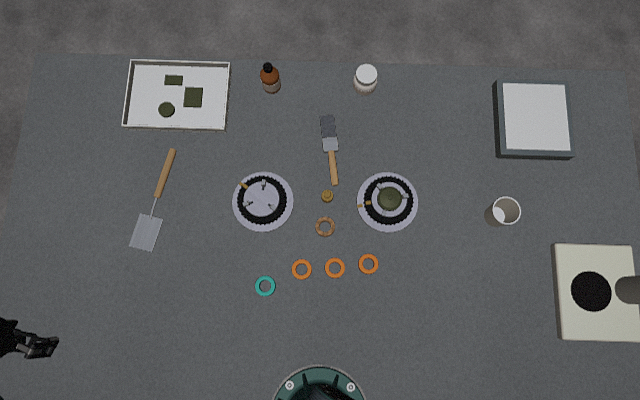

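View pics/side0.png

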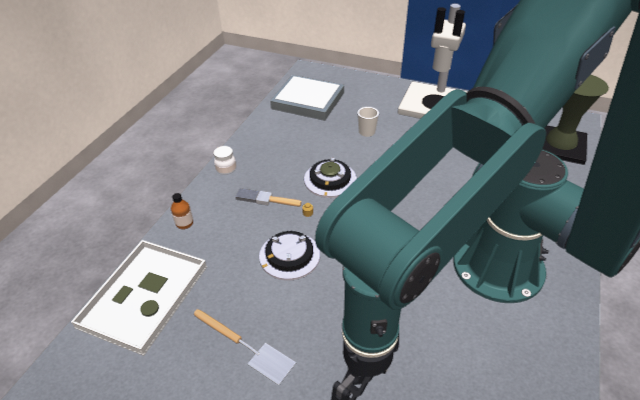

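Two holders: top view (387,201) carries the dark lid, and (263,201) is empty. The first fits the description. I'll confirm it in a crop and measure.

```bash
cat > h.py <<'E'
import numpy as np, cv2
from bench import telemetry, eyes
def ray(n,u,v):
    p=eyes.camera_params(n);T=p['T']
    d=np.array([(u-p['cx'])/p['fx'],-(v-p['cy'])/p['fy'],-1.0])
    return T[:3,3],T[:3,:3]@d
def onz(n,u,v,z):
    o,d=ray(n,u,v);t=(z-o[2])/d[2];return o+t*d
def proj(n,P):
    p=eyes.camera_params(n);T=p['T'];c=T[:3,:3].T@(np.asarray(P)-T[:3,3])
    return np.array([p['cx']+p['fx']*c[0]/-c[2],p['cy']-p['fy']*c[1]/-c[2]])
E
python3 - <<'E'
from h import *
im=cv2.imread('pics/top0.png'); c=im[160:245,345:430]
cv2.imwrite('pics/crop_t0.png',cv2.resize(c,None,fx=7,fy=7,interpolation=cv2.INTER_CUBIC))
im2=cv2.imread('pics/side0.png'); c=im2[145:205,295:365]
cv2.imwrite('pics/crop_s0.png',cv2.resize(c,None,fx=8,fy=8,interpolation=cv2.INTER_CUBIC))
# flange outline: bright pixels near, map onto z=10mm plane and fit circle
for n,I,cc,r in(('top',im,(387,201),42),('side',im2,(330,176),34),('top',im,(263,201),42)):
    hsv=cv2.cvtColor(I,cv2.COLOR_BGR2HSV)
    m=((hsv[:,:,2]>140)&(hsv[:,:,1]<60)).astype(np.uint8)
    w=np.zeros_like(m);cv2.circle(w,cc,r,1,-1);m&=w
    ct,_=cv2.findContours(m,cv2.RETR_EXTERNAL,cv2.CHAIN_APPROX_NONE)
    pts=max(ct,key=cv2.contourArea)[:,0].astype(float)
    hull=cv2.convexHull(pts.astype(np.float32))[:,0]
    P=np.array([onz(n,u,v,.010)[:2] for u,v in hull])
    A=np.c_[2*P,np.ones(len(P))];s=np.linalg.lstsq(A,(P**2).sum(1),rcond=None)[0]
    R=np.sqrt(s[2]+s[0]**2+s[1]**2)
    print(n,s[:2],R,np.abs(np.hypot(*(P-s[:2]).T)-R).max())
    b=cv2.inRange(hsv,(10,110,90),(30,255,255))&(w*255)
    k,l,st,ce=cv2.connectedComponentsWithStats(b)
    for i in range(1,k):
        if st[i,4]>4: print('brass',ce[i],st[i,4],onz(n,*ce[i],.010)[:2]-s[:2],onz(n,*ce[i],.037)[:2]-s[:2])
E
```

```text
top [ 0.53822513 -0.16574549] 0.08066433177237257 0.0006591342818363655
brass [367.82352941 202.23529412] 17 [-0.00461744  0.05121947] [-0.01057845  0.05393675]
brass [359.4 205.3] 10 [-0.01364778  0.07346408] [-0.01939659  0.07565866]
side [ 0.54852433 -0.18514312] 0.13575360519143007 0.031781220805732244
brass [326.46153846 182.84615385] 13 [-0.00922718  0.04751975] [-0.02048116  0.07584996]
top [0.53502254 0.16986705] 0.04604224011835737 0.0028769644844548053
brass [243.32142857 185.10714286] 28 [0.03470701 0.04867355] [0.0278972 0.0435643]
```

View pics/crop_t0.png

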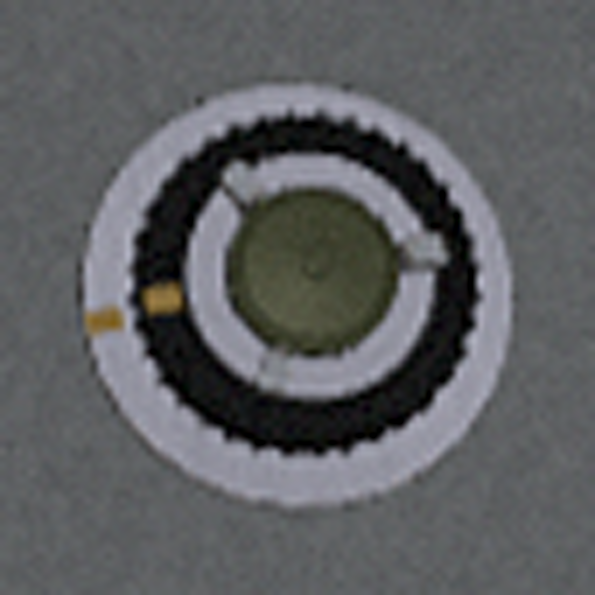

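View pics/crop_s0.png

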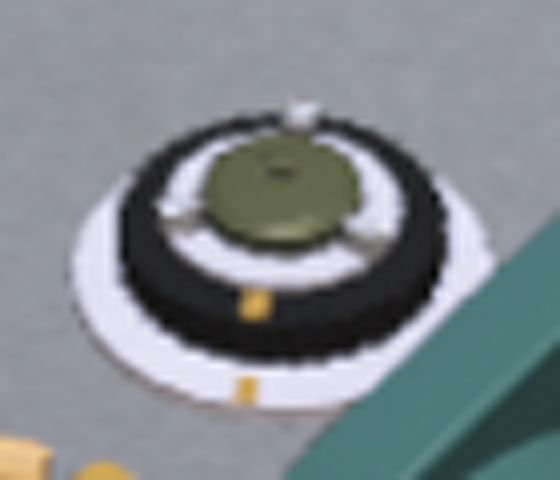

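Confirmed: the holder at top pixel (387,201) carries the dark bronze lid. Its marks are at (359,205) on the flange and (368,202) on the ring, side by side at about 101°. The centre is near (0.538, -0.166). Next I close the fingers and travel at height.

Request:
servo_tool:
  increments:
    - {"jaw":0,"dx":23.8,"dy":0,"dz":-27.1,"turn":0}
    - {"jaw":0,"dx":23.8,"dz":-27.1}
    - {"jaw":0,"dx":23.8,"dz":-27.1}
    - {"jaw":0,"dx":23.8,"dz":-27.1}
    - {"jaw":0,"dx":23.8,"dz":-27.1}
    - {"jaw":0,"dx":23.8,"dz":-27.1}
    - {"jaw":0,"dx":23.8,"dz":-27.1}
    - {"jaw":0,"dx":23.8,"dz":-27.1}
    - {"jaw":0,"dx":23.8,"dz":-27.1}
    - {"jaw":0,"dx":23.8,"dz":-27.1}
    - {"jaw":0,"dx":23.8,"dz":-27.1}
    - {"jaw":0,"dx":23.8,"dz":-27.1}
    - {"jaw":0,"dx":23.8,"dz":-27.1}
    - {"jaw":0,"dx":23.8,"dz":-27.1}
    - {"jaw":0,"dx":23.8,"dz":-27.1}
    - {"jaw":0,"dx":23.8,"dz":-27.1}
    - {"jaw":0,"dx":23.8,"dz":-27.1}
    - {"jaw":0,"dx":23.8,"dz":-27.1}
    - {"jaw":0,"dx":23.8,"dz":-27.1}
    - {"jaw":0,"dx":23.8,"dz":-27.1}
  grip_force: 20

```text
validation failed for argument at $.in...
```

Request:
servo_tool:
  increments:
    - {"jaw":0,"turn":0.14}
    - {"jaw":0,"turn":0.14}
    - {"jaw":0,"turn":0.14}
    - {"jaw":0,"turn":0.14}
    - {"jaw":0,"turn":0.14}

```text
validation failed for argument at $.in...
```

The interface rejected both calls, so I'll give every field in every row.

Request:
servo_tool:
  increments:
    - {"jaw":0,"dx":23.8,"dy":0,"dz":-27.1,"turn":0}
    - {"jaw":0,"dx":23.8,"dy":0,"dz":-27.1,"turn":0}
    - {"jaw":0,"dx":23.8,"dy":0,"dz":-27.1,"turn":0}
    - {"jaw":0,"dx":23.8,"dy":0,"dz":-27.1,"turn":0}
    - {"jaw":0,"dx":23.8,"dy":0,"dz":-27.1,"turn":0}
    - {"jaw":0,"dx":23.8,"dy":0,"dz":-27.1,"turn":0}
    - {"jaw":0,"dx":23.8,"dy":0,"dz":-27.1,"turn":0}
    - {"jaw":0,"dx":23.8,"dy":0,"dz":-27.1,"turn":0}
    - {"jaw":0,"dx":23.8,"dy":0,"dz":-27.1,"turn":0}
    - {"jaw":0,"dx":23.8,"dy":0,"dz":-27.1,"turn":0}
    - {"jaw":0,"dx":23.8,"dy":0,"dz":-27.1,"turn":0}
    - {"jaw":0,"dx":23.8,"dy":0,"dz":-27.1,"turn":0}
    - {"jaw":0,"dx":23.8,"dy":0,"dz":-27.1,"turn":0}
    - {"jaw":0,"dx":23.8,"dy":0,"dz":-27.1,"turn":0}
    - {"jaw":0,"dx":23.8,"dy":0,"dz":-27.1,"turn":0}
    - {"jaw":0,"dx":23.8,"dy":0,"dz":-27.1,"turn":0}
    - {"jaw":0,"dx":23.8,"dy":0,"dz":-27.1,"turn":0}
    - {"jaw":0,"dx":23.8,"dy":0,"dz":-27.1,"turn":0}
    - {"jaw":0,"dx":23.8,"dy":0,"dz":-27.1,"turn":0}
    - {"jaw":0,"dx":23.8,"dy":0,"dz":-27.1,"turn":0}
  grip_force: 20

```text
time_s: 2.1
ee_pos: [0.4689, -0.1021, 0.231]
tool_rot: [-1.571, 0.001, -0.333]
contact_force: [1.0, 0.5, 1.1]
finger_gap: -0.0
```

Request:
servo_tool:
  increments:
    - {"jaw":0,"dx":0,"dy":5,"dz":0,"turn":0.14}
    - {"jaw":0,"dx":0,"dy":5,"dz":0,"turn":0.14}
    - {"jaw":0,"dx":0,"dy":5,"dz":0,"turn":0.14}
    - {"jaw":0,"dx":0,"dy":5,"dz":0,"turn":0.14}
    - {"jaw":0,"dx":0,"dy":5,"dz":0,"turn":0.14}
    - {"jaw":0,"dx":0,"dy":5,"dz":0,"turn":0.14}
    - {"jaw":0,"dx":0,"dy":5,"dz":0,"turn":0.14}
    - {"jaw":0,"dx":0,"dy":5,"dz":0,"turn":0.14}
    - {"jaw":0,"dx":0,"dy":5,"dz":0,"turn":0.14}
    - {"jaw":0,"dx":0,"dy":5,"dz":0,"turn":0.14}
    - {"jaw":0,"dx":0,"dy":5,"dz":0,"turn":0.14}
    - {"jaw":0,"dx":0,"dy":5,"dz":0,"turn":0.14}
    - {"jaw":0,"dx":0,"dy":5,"dz":0,"turn":0.14}
    - {"jaw":0,"dx":0,"dy":5,"dz":0,"turn":0.14}
    - {"jaw":0,"dx":0,"dy":5,"dz":0,"turn":0.14}
    - {"jaw":0,"dx":0,"dy":5,"dz":0,"turn":0.14}
    - {"jaw":0,"dx":0,"dy":5,"dz":0,"turn":0.14}
    - {"jaw":0,"dx":0,"dy":5,"dz":0,"turn":0.14}
    - {"jaw":0,"dx":0,"dy":5,"dz":0,"turn":0.14}
    - {"jaw":0,"dx":0,"dy":5,"dz":0,"turn":0.14}

```text
time_s: 4.1
ee_pos: [0.4685, -0.1006, 0.1309]
tool_rot: [-1.571, -0.001, -3.139]
contact_force: [-1.1, 0.6, -0.7]
finger_gap: -0.0001
```

Request:
servo_tool:
  increments:
    - {"jaw":0,"dx":0,"dy":10,"dz":0,"turn":0.14}
    - {"jaw":0,"dx":0,"dy":10,"dz":0,"turn":0.14}
    - {"jaw":0,"dx":0,"dy":10,"dz":0,"turn":0.14}
    - {"jaw":0,"dx":0,"dy":10,"dz":0,"turn":0.14}
    - {"jaw":0,"dx":0,"dy":10,"dz":0,"turn":0.14}
    - {"jaw":0,"dx":0,"dy":5,"dz":0,"turn":0.06}
    - {"jaw":0,"dx":0,"dy":0,"dz":0,"turn":0}

```text
time_s: 4.8
ee_pos: [0.468, -0.1004, 0.0755]
tool_rot: [-1.57, -0.002, 2.39]
contact_force: [0.2, 0.4, 0.1]
finger_gap: -0.0
```

```bash
python3 - <<'E'
from h import *
s=telemetry.observe();print(s)
im=eyes.camera('top');cv2.imwrite('pics/top1.png',im[:,:,::-1])
c=im[130:270,310:470,::-1];cv2.imwrite('pics/crop1.png',cv2.resize(c,None,fx=4,fy=4,interpolation=cv2.INTER_CUBIC))
im=eyes.camera('side');cv2.imwrite('pics/side1.png',im[:,:,::-1])
c=im[100:230,260:420,::-1];cv2.imwrite('pics/crops1.png',cv2.resize(c,None,fx=4,fy=4,interpolation=cv2.INTER_CUBIC))
E
```

```text
{'time_s': 4.8, 'joint_positions': array([-3.55781411e-01,  4.01424613e-01,  1.93284107e+00, -1.27701064e-04,
        8.09470764e-01,  1.96675239e+00]), 'qvel': array([ 0.00099063, -0.0149966 , -0.01236899,  0.00138456,  0.0109706 ,
       -0.0680404 ]), 'joint_efforts': array([-3.91829736e-02, -4.44556546e+01, -1.72764158e+01,  1.63425120e-03,
       -1.59697831e-01,  6.97975103e-01]), 'ee_pos': array([ 0.46797319, -0.10042971,  0.07545878]), 'tool_rot': array([-1.56988436e+00, -1.94234885e-03,  2.38994249e+00]), 'contact_force': array([0.18348207, 0.41516928, 0.13503442]), 'wrist_torque': array([0.03126451, 0.02626601, 0.00907634]), 'finger_gap': -4.073229972013239e-05}
```

View pics.

View pics/crops1.png

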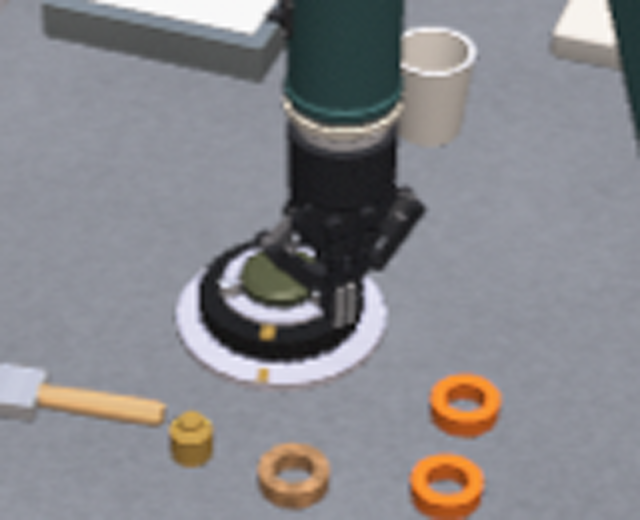

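View pics/crop1.png

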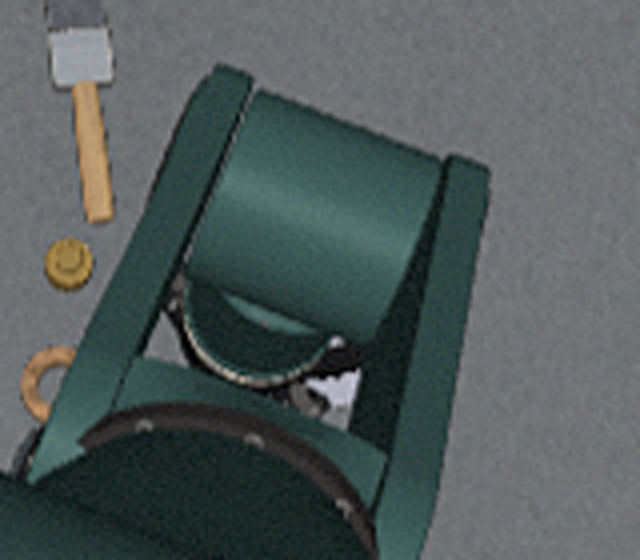

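The fingers are closed and stand outside the ring at its back-left (side crop about (345,300)). Lid, marks and bystanders are unchanged. Next I lower beside the ring and approach inwards until contact.

Request:
servo_tool:
  increments:
    - {"jaw":0,"dx":0,"dy":20,"dz":0,"turn":0}
    - {"jaw":0,"dx":0,"dy":20,"dz":0,"turn":0}
    - {"jaw":0,"dx":-3,"dy":17,"dz":0,"turn":0}
    - {"jaw":0,"dx":-8,"dy":0,"dz":0,"turn":0}
    - {"jaw":0,"dx":-5,"dy":0,"dz":0,"turn":0}
    - {"jaw":0,"dx":0,"dy":0,"dz":0,"turn":0}

```text
time_s: 5.5
ee_pos: [0.4821, -0.1126, 0.0203]
tool_rot: [-1.572, 0.002, 2.39]
contact_force: [0.4, 0.3, 0.9]
finger_gap: -0.0
```

Request:
servo_tool:
  increments:
    - {"jaw":0,"dx":-2,"dy":0,"dz":0,"turn":0}
    - {"jaw":0,"dx":0,"dy":0,"dz":0,"turn":0}

```text
time_s: 5.7
ee_pos: [0.4822, -0.113, 0.02]
tool_rot: [-1.571, 0.001, 2.39]
contact_force: [-0.8, 1.6, 1.2]
finger_gap: -0.0003
```

Request:
servo_tool:
  increments:
    - {"jaw":0,"dx":-1,"dy":0,"dz":0,"turn":0}
    - {"jaw":0,"dx":0,"dy":0,"dz":0,"turn":0}

```text
time_s: 5.9
ee_pos: [0.4823, -0.1134, 0.0195]
tool_rot: [-1.571, -0.0, 2.39]
contact_force: [-0.9, 2.6, 2.1]
finger_gap: 0.0001
```

Request:
servo_tool:
  increments:
    - {"jaw":0,"dx":-0.8,"dy":0,"dz":0,"turn":0}
    - {"jaw":0,"dx":0,"dy":0,"dz":0,"turn":0}

```text
time_s: 6.1
ee_pos: [0.4827, -0.1139, 0.0193]
tool_rot: [-1.57, -0.001, 2.39]
contact_force: [-2.1, 2.8, 3.1]
finger_gap: 0.0003
```

Request:
servo_tool:
  increments:
    - {"jaw":0,"dx":-0.375,"dy":0,"dz":7.5,"turn":-0.1}
    - {"jaw":0,"dx":-0.375,"dy":0,"dz":7.5,"turn":-0.1}
    - {"jaw":0,"dx":-0.375,"dy":0,"dz":7.5,"turn":-0.1}
    - {"jaw":0,"dx":-0.375,"dy":0,"dz":7.5,"turn":-0.1}

```text
time_s: 6.5
ee_pos: [0.467, -0.1396, 0.0192]
tool_rot: [-1.571, -0.001, 2.795]
contact_force: [-2.2, 1.8, 1.2]
finger_gap: -0.0001
```

```bash
python3 - <<'E'
from h import *
s=telemetry.observe();print(s['ee_pos'],s['contact_force'],s['joint_positions'][5])
im=eyes.camera('side')
c=im[130:220,280:380,::-1];cv2.imwrite('pics/crops2.png',cv2.resize(c,None,fx=6,fy=6,interpolation=cv2.INTER_CUBIC))
E
```

```text
[ 0.46702329 -0.13964515  0.01917447] [-2.19854403  1.82541254  1.17785225] 1.4855610478627637
```

View pics/crops2.png

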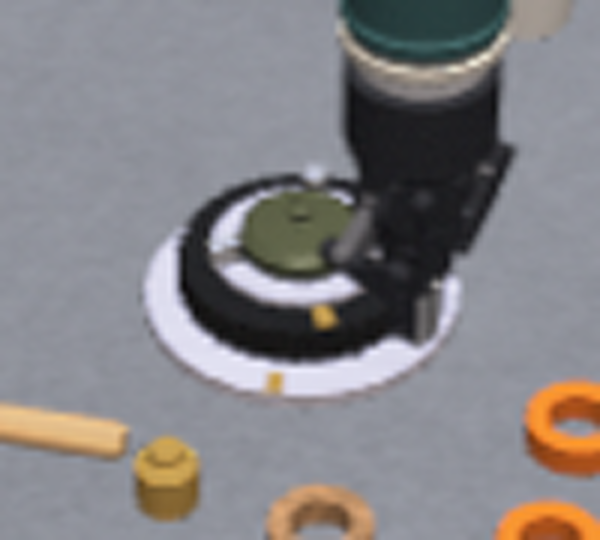

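The ring follows: its brass mark moved counter-clockwise to crop (322,317), and radial force is about 2.7 N. I press slightly harder and continue.

Request:
servo_tool:
  increments:
    - {"jaw":0,"dx":-0.875,"dy":0,"dz":7.5,"turn":-0.1}
    - {"jaw":0,"dx":-0.375,"dy":0,"dz":7.5,"turn":-0.1}
    - {"jaw":0,"dx":-0.375,"dy":0,"dz":7.5,"turn":-0.1}
    - {"jaw":0,"dx":-0.375,"dy":0,"dz":7.5,"turn":-0.1}
    - {"jaw":0,"dx":-0.375,"dy":0,"dz":7.5,"turn":-0.1}

```text
time_s: 7.05
ee_pos: [0.464, -0.177, 0.0192]
tool_rot: [-1.571, -0.001, -2.991]
contact_force: [-1.7, -0.0, 1.1]
finger_gap: -0.0001
```

```bash
cat > f.py <<'E'
from h import *
def rep():
    s=telemetry.observe();p=s['tool_rot'][2];f=s['contact_force']
    print(round(s['time_s'],2),s['ee_pos'].round(4),'yaw',round(p,3),'rad',round(f[0]*np.cos(p)+f[1]*np.sin(p),2),'tan',round(-f[0]*np.sin(p)+f[1]*np.cos(p),2),'z',round(f[2],2),'j6',s['joint_positions'][5].round(3))
if __name__=='__main__': rep()
E
python3 f.py
```

```text
7.05 [ 0.464  -0.177   0.0192] yaw -2.991 rad 1.7 tan -0.25 z 1.09 j6 0.917
```

Request:
servo_tool:
  increments:
    - {"jaw":0,"dx":-1.2,"dy":0,"dz":7.5,"turn":-0.1}
    - {"jaw":0,"dx":-0.575,"dy":0,"dz":7.5,"turn":-0.1}
    - {"jaw":0,"dx":-0.375,"dy":0,"dz":7.5,"turn":-0.1}
    - {"jaw":0,"dx":-0.375,"dy":0,"dz":7.5,"turn":-0.1}

```text
time_s: 7.45
ee_pos: [0.4754, -0.2051, 0.0191]
tool_rot: [-1.571, -0.001, -2.591]
contact_force: [-1.7, -0.5, 0.6]
finger_gap: 0.0002
```

```bash
python3 f.py; python3 - <<'E'
from h import *
im=eyes.camera('side')
c=im[130:220,280:380,::-1];cv2.imwrite('pics/crops3.png',cv2.resize(c,None,fx=6,fy=6,interpolation=cv2.INTER_CUBIC))
E
```

```text
7.45 [ 0.4754 -0.2051  0.0191] yaw -2.591 rad 1.67 tan -0.49 z 0.65 j6 0.48
```

View pics/crops3.png

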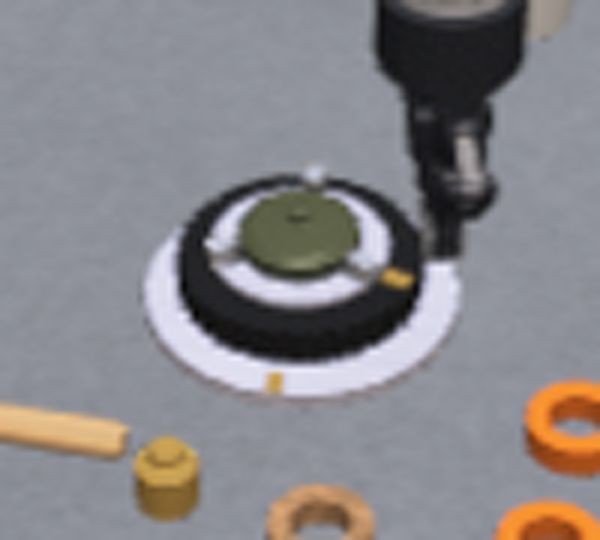

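```bash
cat > mark.py <<'E'
from h import *
C=np.array([0.5385,-0.165])
def mk(n):
    I=cv2.cvtColor(eyes.camera(n),cv2.COLOR_RGB2HSV)
    w=np.zeros(I.shape[:2],np.uint8)
    for z,r0,r1 in((.037,.043,.066),):
        poly=[]
        for r in(r1,r0):
            q=np.array([proj(n,[C[0]+r*np.cos(a),C[1]+r*np.sin(a),z]) for a in np.linspace(0,6.28,60)])
            cv2.fillPoly(w,[q.round().astype(np.int32)],255 if r==r1 else 0)
    b=cv2.inRange(I,(10,110,90),(30,255,255))&w
    k,l,st,ce=cv2.connectedComponentsWithStats(b)
    for i in range(1,k):
        if st[i,4]>2:
            p=onz(n,*ce[i],.037)[:2]-C;print(n,ce[i].round(1),st[i,4],'r',np.hypot(*p).round(4),'ang',np.degrees(np.arctan2(p[1],p[0])).round(1))
if __name__=='__main__':
    mk('top');mk('side')
E
python3 mark.py; python3 - <<'E'
import sys; from h import *; import mark
class E: pass
for n,f in(('top','pics/top0.png'),('side','pics/side0.png')):
    im=cv2.imread(f)[:,:,::-1].copy()
    o=mark.eyes
    class F:
        camera=staticmethod(lambda n:im)
        camera_params=staticmethod(o.camera_params)
    mark.eyes=F; mark.mk(n); mark.eyes=o
E
```

```text
side [345.8 175.7] 12 r 0.0542 ang 176.0
top [367.8 202.2] 17 r 0.0543 ang 101.5
side [326.5 182.8] 13 r 0.0567 ang 100.6
```

No slip so far: finger 74.6°, ring mark about 75°. Continuing with slightly more pressure.

Request:
servo_tool:
  increments:
    - {"jaw":0,"dx":-0.9,"dy":0,"dz":7.5,"turn":-0.1}
    - {"jaw":0,"dx":-0.675,"dy":0,"dz":7.5,"turn":-0.1}
    - {"jaw":0,"dx":-0.375,"dy":0,"dz":7.5,"turn":-0.1}
    - {"jaw":0,"dx":-0.375,"dy":0,"dz":7.5,"turn":-0.1}
    - {"jaw":0,"dx":-0.375,"dy":0,"dz":7.5,"turn":-0.1}

```text
time_s: 8.1
ee_pos: [0.5028, -0.2301, 0.0192]
tool_rot: [-1.571, -0.0, -2.092]
contact_force: [-1.2, -0.8, 0.0]
finger_gap: 0.0002
```

```bash
python3 f.py
```

```text
8.1 [ 0.5028 -0.2301  0.0192] yaw -2.092 rad 1.27 tan -0.69 z 0.01 j6 -0.032
```

```bash
python3 - <<'E'
import numpy as np
d=[(.4827,-.1139,2.39,3.4),(.467,-.1396,2.795,2.7),(.464,-.177,-2.991,1.7),(.4754,-.2051,-2.591,1.67),(.5028,-.2301,-2.092,1.27)]
A=[];b=[]
for x,y,p,F in d:
    n=np.array([np.cos(p),np.sin(p)]);A.append([n[0],n[1],1]);b.append(n@[x,y]+F/2500)
s,r,_,_=np.linalg.lstsq(np.array(A),np.array(b),rcond=None);print(s,np.array(A)@s-b)
C=s[:2]
for x,y,p,F in d: print(np.hypot(x-C[0],y-C[1]),np.arctan2(y-C[1],x-C[0])-p)
E
```

```text
[ 0.53755178 -0.1635876   0.07544089] [ 7.92027367e-05 -1.44039768e-04  2.93603808e-05  8.72619321e-05
 -5.17852820e-05]
0.07401064157635595 0.015553806885909793
0.07451817651878029 0.018854284038368974
0.074764678929277 0.02977872400839665
0.07474037563576105 0.03827699438785137
0.07504389619428077 0.039729728824017485
```

The force fit puts the axis at (0.5376, -0.1636) with a contact radius of 75.4 mm and 0.1 mm residuals. I re-centre the path on that and target about 4 N.

Request:
servo_tool:
  increments:
    - {"jaw":0,"dx":-1.26,"dy":0,"dz":7.37,"turn":-0.14}
    - {"jaw":0,"dx":-0.87,"dy":0,"dz":7.37,"turn":-0.1}
    - {"jaw":0,"dx":-0.37,"dy":0,"dz":7.37,"turn":-0.1}
    - {"jaw":0,"dx":-0.37,"dy":0,"dz":7.37,"turn":-0.1}
    - {"jaw":0,"dx":-0.37,"dy":0,"dz":7.37,"turn":-0.1}
    - {"jaw":0,"dx":-0.37,"dy":0,"dz":7.37,"turn":-0.1}

```text
time_s: 8.7
ee_pos: [0.547, -0.2377, 0.0194]
tool_rot: [-1.57, -0.002, -1.452]
contact_force: [-1.0, -2.2, -1.0]
finger_gap: -0.0003
```

```bash
cat >> f.py <<'E'
    s=telemetry.observe();C=np.array([.53755,-.1636]);d=s['ee_pos'][:2]-C;e=np.arctan2(d[1],d[0])-s['tool_rot'][2]
    print('r',np.hypot(*d).round(5),'e',((e+np.pi)%(2*np.pi)-np.pi).round(4))
E
python3 f.py
```

```text
File "f.py", line 6
    s=telemetry.observe();C=np.array([.53755,-.1636]);d=s['ee_pos'][:2]-C;e=np.arctan2(d[1],d[0])-s['tool_rot'][2]
IndentationError: unexpected indent
```

Request:
servo_tool:
  increments:
    - {"jaw":0,"dx":-0.8,"dy":0,"dz":7.37,"turn":-0.1}
    - {"jaw":0,"dx":-0.75,"dy":0,"dz":7.37,"turn":-0.1}
    - {"jaw":0,"dx":-0.37,"dy":0,"dz":7.37,"turn":-0.1}
    - {"jaw":0,"dx":-0.37,"dy":0,"dz":7.37,"turn":-0.1}
    - {"jaw":0,"dx":-0.37,"dy":0,"dz":7.37,"turn":-0.1}
    - {"jaw":0,"dx":-0.37,"dy":0,"dz":7.37,"turn":-0.1}

```text
time_s: 9.3
ee_pos: [0.5877, -0.2193, 0.0196]
tool_rot: [-1.57, -0.003, -0.852]
contact_force: [1.0, -3.3, -1.0]
finger_gap: 0.0002
```

```bash
cat > f.py <<'E'
from h import *
C=np.array([.53755,-.1636])
def rep():
    s=telemetry.observe();p=s['tool_rot'][2];f=s['contact_force']
    print(round(s['time_s'],2),s['ee_pos'].round(4),'yaw',round(p,3),'rad',round(f[0]*np.cos(p)+f[1]*np.sin(p),2),'tan',round(-f[0]*np.sin(p)+f[1]*np.cos(p),2),'z',round(f[2],2),'j6',s['joint_positions'][5].round(3))
    d=s['ee_pos'][:2]-C;e=np.arctan2(d[1],d[0])-p
    print('r',np.hypot(*d).round(5),'e',((e+np.pi)%(2*np.pi)-np.pi).round(4))
if __name__=='__main__': rep()
E
python3 f.py
```

```text
9.3 [ 0.5877 -0.2193  0.0196] yaw -0.852 rad 3.19 tan -1.42 z -1.04 j6 -1.185
r 0.07495 e 0.0138
```

Request:
servo_tool:
  increments:
    - {"jaw":0,"dx":-0.6,"dy":0,"dz":7.37,"turn":-0.11}
    - {"jaw":0,"dx":-0.5,"dy":0,"dz":7.37,"turn":-0.1}
    - {"jaw":0,"dx":-0.37,"dy":0,"dz":7.37,"turn":-0.1}
    - {"jaw":0,"dx":-0.37,"dy":0,"dz":7.37,"turn":-0.1}
    - {"jaw":0,"dx":-0.37,"dy":0,"dz":7.37,"turn":-0.1}
    - {"jaw":0,"dx":-0.37,"dy":0,"dz":7.37,"turn":-0.1}

```text
time_s: 9.9
ee_pos: [0.6105, -0.1814, 0.0197]
tool_rot: [-1.572, -0.004, -0.242]
contact_force: [3.1, -2.2, -1.9]
finger_gap: -0.0001
```

```bash
python3 f.py
```

```text
9.9 [ 0.6105 -0.1814  0.0197] yaw -0.242 rad 3.52 tan -1.42 z -1.91 j6 -1.725
r 0.07507 e 0.0032
```

Request:
servo_tool:
  increments:
    - {"jaw":0,"dx":-0.4,"dy":0,"dz":7.37,"turn":-0.1}
    - {"jaw":0,"dx":-0.37,"dy":0,"dz":7.37,"turn":-0.1}
    - {"jaw":0,"dx":-0.37,"dy":0,"dz":7.37,"turn":-0.1}
    - {"jaw":0,"dx":-0.37,"dy":0,"dz":7.37,"turn":-0.1}
    - {"jaw":0,"dx":-0.37,"dy":0,"dz":7.37,"turn":-0.1}
    - {"jaw":0,"dx":-0.37,"dy":0,"dz":7.37,"turn":-0.1}

```text
time_s: 10.5
ee_pos: [0.6079, -0.1373, 0.0197]
tool_rot: [-1.573, -0.003, 0.358]
contact_force: [3.5, -0.4, -1.2]
finger_gap: 0.0004
```

```bash
python3 f.py;python3 - <<'E'
from h import *
im=eyes.camera('side')
c=im[130:220,280:380,::-1];cv2.imwrite('pics/crops4.png',cv2.resize(c,None,fx=6,fy=6,interpolation=cv2.INTER_CUBIC))
im=eyes.camera('top')
c=im[160:245,345:430,::-1];cv2.imwrite('pics/cropt4.png',cv2.resize(c,None,fx=6,fy=6,interpolation=cv2.INTER_CUBIC))
E
python3 mark.py
```

```text
10.5 [ 0.6079 -0.1373  0.0197] yaw 0.358 rad 3.14 tan -1.58 z -1.24 j6 -2.262
r 0.0751 e 0.0006
side [316.5 164. ] 8 r 0.0541 ang -18.0
```

View pics/crops4.png

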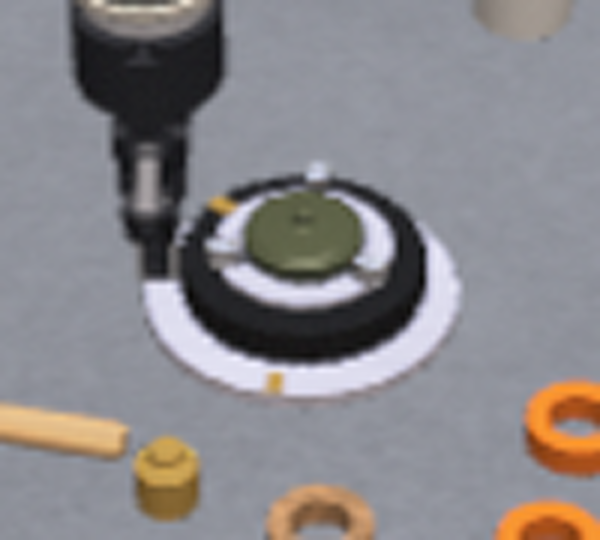

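View pics/cropt4.png

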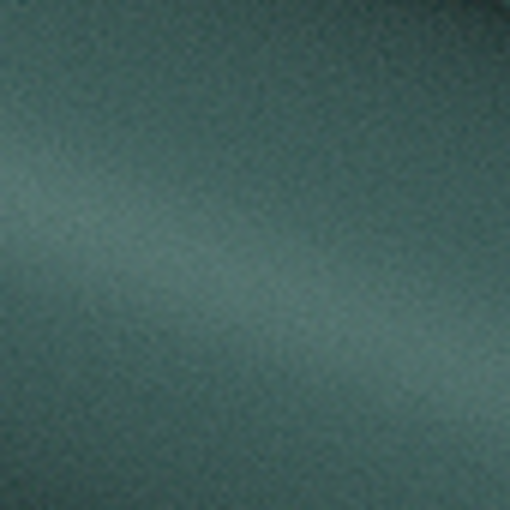

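The finger turned 243.6° and the ring about 241°. The mark is now at side (316.5,164) and the lid is undisturbed. I retreat radially and swing back clear of the ring.

Request:
servo_tool:
  increments:
    - {"jaw":0,"dx":8,"dy":0,"dz":0,"turn":0}
    - {"jaw":0,"dx":9,"dy":0,"dz":0,"turn":0}
    - {"jaw":0,"dx":-0.95,"dy":0,"dz":-13,"turn":0.145}
    - {"jaw":0,"dx":-0.95,"dy":0,"dz":-13,"turn":0.145}
    - {"jaw":0,"dx":-0.95,"dy":0,"dz":-13,"turn":0.145}
    - {"jaw":0,"dx":-0.95,"dy":0,"dz":-13,"turn":0.145}
    - {"jaw":0,"dx":-0.95,"dy":0,"dz":-13,"turn":0.145}
    - {"jaw":0,"dx":-0.95,"dy":0,"dz":-13,"turn":0.145}
    - {"jaw":0,"dx":-0.95,"dy":0,"dz":-13,"turn":0.145}
    - {"jaw":0,"dx":-0.95,"dy":0,"dz":-13,"turn":0.145}
    - {"jaw":0,"dx":-0.95,"dy":0,"dz":-13,"turn":0.145}
    - {"jaw":0,"dx":-0.95,"dy":0,"dz":-13,"turn":0.145}

```text
time_s: 11.9
ee_pos: [0.5789, -0.2435, 0.0191]
tool_rot: [-1.571, -0.0, -1.1]
contact_force: [0.1, -0.1, -0.2]
finger_gap: 0.0
```

```bash
python3 f.py
```

```text
11.9 [ 0.5789 -0.2435  0.0191] yaw -1.1 rad 0.13 tan 0.09 z -0.17 j6 -0.978
r 0.09 e 0.0069
```

Request:
servo_tool:
  increments:
    - {"jaw":0,"dx":-0.95,"dy":0,"dz":-13,"turn":0.145}
    - {"jaw":0,"dx":-0.95,"dy":0,"dz":-13,"turn":0.145}
    - {"jaw":0,"dx":-0.95,"dy":0,"dz":-13,"turn":0.145}
    - {"jaw":0,"dx":-0.95,"dy":0,"dz":-13,"turn":0.145}
    - {"jaw":0,"dx":-0.95,"dy":0,"dz":-13,"turn":0.145}
    - {"jaw":0,"dx":-0.95,"dy":0,"dz":-13,"turn":0.145}
    - {"jaw":0,"dx":-0.95,"dy":0,"dz":-13,"turn":0.145}
    - {"jaw":0,"dx":-0.95,"dy":0,"dz":-13,"turn":0.145}
    - {"jaw":0,"dx":-0.95,"dy":0,"dz":-13,"turn":0.145}
    - {"jaw":0,"dx":-0.95,"dy":0,"dz":-13,"turn":0.145}
    - {"jaw":0,"dx":-0.95,"dy":0,"dz":-13,"turn":0.145}
    - {"jaw":0,"dx":-0.95,"dy":0,"dz":-13,"turn":0.145}
    - {"jaw":0,"dx":-0.95,"dy":0,"dz":-13,"turn":0.145}
    - {"jaw":0,"dx":-0.95,"dy":0,"dz":-13,"turn":0.145}
    - {"jaw":0,"dx":-0.95,"dy":0,"dz":-13,"turn":0.145}
    - {"jaw":0,"dx":-0.95,"dy":0,"dz":-13,"turn":0.145}
    - {"jaw":0,"dx":-0.95,"dy":0,"dz":-13,"turn":0.145}
    - {"jaw":0,"dx":-0.95,"dy":0,"dz":-13,"turn":0.145}
    - {"jaw":0,"dx":-0.95,"dy":0,"dz":-13,"turn":0.145}
    - {"jaw":0,"dx":-0.95,"dy":0,"dz":-13,"turn":0.145}

```text
time_s: 13.9
ee_pos: [0.4786, -0.0947, 0.0192]
tool_rot: [-1.57, -0.001, 2.283]
contact_force: [0.0, -0.1, -0.2]
finger_gap: 0.0003
```

Request:
servo_tool:
  increments:
    - {"jaw":0,"dx":-0.95,"dy":0,"dz":-13,"turn":0.145}
    - {"jaw":0,"dx":-0.95,"dy":0,"dz":-13,"turn":0.145}
    - {"jaw":0,"dx":0,"dy":0,"dz":0,"turn":0}

```text
time_s: 14.2
ee_pos: [0.5023, -0.0809, 0.0195]
tool_rot: [-1.572, 0.001, 1.999]
contact_force: [-0.2, -0.0, -0.2]
finger_gap: 0.0001
```

```bash
python3 f.py
```

```text
14.2 [ 0.5023 -0.0809  0.0195] yaw 1.999 rad 0.04 tan 0.16 z -0.18 j6 2.418
r 0.08985 e -0.0254
```

Request:
servo_tool:
  increments:
    - {"jaw":0,"dx":-7,"dy":0,"dz":2.3,"turn":0}
    - {"jaw":0,"dx":-6,"dy":0,"dz":0,"turn":0}
    - {"jaw":0,"dx":-2,"dy":0,"dz":0,"turn":0}
    - {"jaw":0,"dx":-1.2,"dy":0,"dz":0,"turn":0}
    - {"jaw":0,"dx":0,"dy":0,"dz":0,"turn":0}

```text
time_s: 14.7
ee_pos: [0.5039, -0.0968, 0.0192]
tool_rot: [-1.57, -0.001, 2.0]
contact_force: [-0.0, 1.3, 1.3]
finger_gap: 0.0002
```

```bash
python3 f.py
```

```text
14.7 [ 0.5039 -0.0968  0.0192] yaw 2.0 rad 1.21 tan -0.55 z 1.3 j6 2.388
r 0.07476 e 0.0371
```

Request:
servo_tool:
  increments:
    - {"jaw":0,"dx":-1.0,"dy":0,"dz":0,"turn":-0.037}
    - {"jaw":0,"dx":-0.67,"dy":0,"dz":7.37,"turn":-0.1}
    - {"jaw":0,"dx":-0.37,"dy":0,"dz":7.37,"turn":-0.1}
    - {"jaw":0,"dx":-0.37,"dy":0,"dz":7.37,"turn":-0.1}
    - {"jaw":0,"dx":-0.37,"dy":0,"dz":7.37,"turn":-0.1}
    - {"jaw":0,"dx":-0.37,"dy":0,"dz":7.37,"turn":-0.1}
    - {"jaw":0,"dx":-0.37,"dy":0,"dz":7.37,"turn":-0.1}

```text
time_s: 15.4
ee_pos: [0.4724, -0.1278, 0.0192]
tool_rot: [-1.571, -0.002, 2.642]
contact_force: [-0.8, 2.5, 1.4]
finger_gap: 0.0001
```

```bash
python3 f.py
```

```text
15.4 [ 0.4724 -0.1278  0.0192] yaw 2.642 rad 1.87 tan -1.82 z 1.39 j6 1.665
r 0.07437 e -0.0031
```

Request:
servo_tool:
  increments:
    - {"jaw":0,"dx":-1.0,"dy":0,"dz":7.37,"turn":-0.1}
    - {"jaw":0,"dx":-0.7,"dy":0,"dz":7.37,"turn":-0.1}
    - {"jaw":0,"dx":-0.37,"dy":0,"dz":7.37,"turn":-0.1}
    - {"jaw":0,"dx":-0.37,"dy":0,"dz":7.37,"turn":-0.1}
    - {"jaw":0,"dx":-0.37,"dy":0,"dz":7.37,"turn":-0.1}

```text
time_s: 15.9
ee_pos: [0.4635, -0.1635, 0.0191]
tool_rot: [-1.572, -0.003, -3.141]
contact_force: [-3.0, 0.7, 1.0]
finger_gap: 0.0002
```

```bash
python3 f.py
```

```text
15.9 [ 0.4635 -0.1635  0.0191] yaw -3.141 rad 2.98 tan -0.67 z 1.0 j6 1.091
r 0.07403 e -0.0014
```

Request:
servo_tool:
  increments:
    - {"jaw":0,"dx":-0.6,"dy":0,"dz":7.37,"turn":-0.1}
    - {"jaw":0,"dx":-0.5,"dy":0,"dz":7.37,"turn":-0.1}
    - {"jaw":0,"dx":-0.37,"dy":0,"dz":7.37,"turn":-0.1}
    - {"jaw":0,"dx":-0.37,"dy":0,"dz":7.37,"turn":-0.1}
    - {"jaw":0,"dx":-0.37,"dy":0,"dz":7.37,"turn":-0.1}
    - {"jaw":0,"dx":-0.37,"dy":0,"dz":7.37,"turn":-0.1}
    - {"jaw":0,"dx":-0.37,"dy":0,"dz":7.37,"turn":-0.1}
    - {"jaw":0,"dx":-0.37,"dy":0,"dz":7.37,"turn":-0.1}

```text
time_s: 16.7
ee_pos: [0.4869, -0.2175, 0.0192]
tool_rot: [-1.572, -0.002, -2.341]
contact_force: [-3.5, -1.3, 1.0]
finger_gap: 0.0001
```

```bash
python3 f.py; python3 mark.py
```

```text
16.7 [ 0.4869 -0.2175  0.0192] yaw -2.341 rad 3.4 tan -1.64 z 0.96 j6 0.223
r 0.07399 e 0.0151
side [323.6 182.4] 13 r 0.0568 ang 91.6
```

Good tracking: finger 111°, ring about 110°, so the total is about 350°. Continuing.

Request:
servo_tool:
  increments:
    - {"jaw":0,"dx":-0.6,"dy":0,"dz":7.37,"turn":-0.115}
    - {"jaw":0,"dx":-0.4,"dy":0,"dz":7.37,"turn":-0.1}
    - {"jaw":0,"dx":-0.37,"dy":0,"dz":7.37,"turn":-0.1}
    - {"jaw":0,"dx":-0.37,"dy":0,"dz":7.37,"turn":-0.1}
    - {"jaw":0,"dx":-0.37,"dy":0,"dz":7.37,"turn":-0.1}
    - {"jaw":0,"dx":-0.37,"dy":0,"dz":7.37,"turn":-0.1}
    - {"jaw":0,"dx":-0.37,"dy":0,"dz":7.37,"turn":-0.1}
    - {"jaw":0,"dx":-0.37,"dy":0,"dz":7.37,"turn":-0.1}

```text
time_s: 17.6
ee_pos: [0.5423, -0.238, 0.0195]
tool_rot: [-1.57, -0.002, -1.529]
contact_force: [-1.5, -3.1, 0.2]
finger_gap: 0.0003
```

```bash
python3 f.py
```

```text
17.6 [ 0.5423 -0.238   0.0195] yaw -1.529 rad 3.06 tan -1.62 z 0.18 j6 -0.57
r 0.07455 e 0.0228
```

Request:
servo_tool:
  increments:
    - {"jaw":0,"dx":-0.8,"dy":0,"dz":7.37,"turn":-0.12}
    - {"jaw":0,"dx":-0.6,"dy":0,"dz":7.37,"turn":-0.1}
    - {"jaw":0,"dx":-0.37,"dy":0,"dz":7.37,"turn":-0.1}
    - {"jaw":0,"dx":-0.37,"dy":0,"dz":7.37,"turn":-0.1}
    - {"jaw":0,"dx":-0.37,"dy":0,"dz":7.37,"turn":-0.1}
    - {"jaw":0,"dx":-0.37,"dy":0,"dz":7.37,"turn":-0.1}
    - {"jaw":0,"dx":-0.37,"dy":0,"dz":7.37,"turn":-0.1}
    - {"jaw":0,"dx":-0.37,"dy":0,"dz":7.37,"turn":-0.1}

```text
time_s: 18.4
ee_pos: [0.5949, -0.2119, 0.0197]
tool_rot: [-1.57, -0.003, -0.709]
contact_force: [0.9, -2.8, -0.4]
finger_gap: 0.0002
```

```bash
python3 f.py
```

```text
18.4 [ 0.5949 -0.2119  0.0197] yaw -0.709 rad 2.51 tan -1.5 z -0.43 j6 -1.312
r 0.075 e 0.0095
```

Request:
servo_tool:
  increments:
    - {"jaw":0,"dx":-0.9,"dy":0,"dz":7.37,"turn":-0.11}
    - {"jaw":0,"dx":-0.7,"dy":0,"dz":7.37,"turn":-0.1}
    - {"jaw":0,"dx":-0.37,"dy":0,"dz":7.37,"turn":-0.1}
    - {"jaw":0,"dx":-0.37,"dy":0,"dz":7.37,"turn":-0.1}
    - {"jaw":0,"dx":-0.37,"dy":0,"dz":7.37,"turn":-0.1}
    - {"jaw":0,"dx":-0.37,"dy":0,"dz":7.37,"turn":-0.1}
    - {"jaw":0,"dx":-0.37,"dy":0,"dz":7.37,"turn":-0.1}

```text
time_s: 19.1
ee_pos: [0.6124, -0.1634, 0.0198]
tool_rot: [-1.572, -0.004, 0.0]
contact_force: [3.2, -1.2, 0.4]
finger_gap: 0.0001
```

```bash
python3 f.py
```

```text
19.1 [ 0.6124 -0.1634  0.0198] yaw 0.0 rad 3.16 tan -1.2 z 0.39 j6 -1.941
r 0.07485 e 0.0025
```

Request:
servo_tool:
  increments:
    - {"jaw":0,"dx":-0.5,"dy":0,"dz":7.37,"turn":-0.1}
    - {"jaw":0,"dx":-0.37,"dy":0,"dz":7.37,"turn":-0.1}
    - {"jaw":0,"dx":-0.37,"dy":0,"dz":7.37,"turn":-0.1}
    - {"jaw":0,"dx":-0.37,"dy":0,"dz":7.37,"turn":-0.1}
    - {"jaw":0,"dx":-0.37,"dy":0,"dz":7.37,"turn":-0.1}

```text
time_s: 19.6
ee_pos: [0.603, -0.1274, 0.0198]
tool_rot: [-1.573, -0.003, 0.5]
contact_force: [3.2, 0.6, -1.9]
finger_gap: 0.0002
```

```bash
python3 f.py; python3 mark.py
```

```text
19.6 [ 0.603  -0.1274  0.0198] yaw 0.5 rad 3.13 tan -1.0 z -1.95 j6 -2.392
r 0.07478 e 0.005
side [340.7 161.4] 7 r 0.0577 ang -105.7
```

The ring is at about 513°, with roughly 207° to go. Retreat and swing back again.

Request:
servo_tool:
  increments:
    - {"jaw":0,"dx":8,"dy":0,"dz":0,"turn":0}
    - {"jaw":0,"dx":9,"dy":0,"dz":0,"turn":0}
    - {"jaw":0,"dx":-0.95,"dy":0,"dz":-13,"turn":0.145}
    - {"jaw":0,"dx":-0.95,"dy":0,"dz":-13,"turn":0.145}
    - {"jaw":0,"dx":-0.95,"dy":0,"dz":-13,"turn":0.145}
    - {"jaw":0,"dx":-0.95,"dy":0,"dz":-13,"turn":0.145}
    - {"jaw":0,"dx":-0.95,"dy":0,"dz":-13,"turn":0.145}
    - {"jaw":0,"dx":-0.95,"dy":0,"dz":-13,"turn":0.145}
    - {"jaw":0,"dx":-0.95,"dy":0,"dz":-13,"turn":0.145}
    - {"jaw":0,"dx":-0.95,"dy":0,"dz":-13,"turn":0.145}
    - {"jaw":0,"dx":-0.95,"dy":0,"dz":-13,"turn":0.145}
    - {"jaw":0,"dx":-0.95,"dy":0,"dz":-13,"turn":0.145}
    - {"jaw":0,"dx":-0.95,"dy":0,"dz":-13,"turn":0.145}
    - {"jaw":0,"dx":-0.95,"dy":0,"dz":-13,"turn":0.145}
    - {"jaw":0,"dx":-0.95,"dy":0,"dz":-13,"turn":0.145}

```text
time_s: 21.2
ee_pos: [0.5535, -0.2517, 0.0192]
tool_rot: [-1.571, -0.0, -1.394]
contact_force: [-0.4, 0.2, 0.9]
finger_gap: -0.0002
```

```bash
python3 f.py
```

```text
21.2 [ 0.5535 -0.2517  0.0192] yaw -1.394 rad -0.28 tan -0.33 z 0.86 j6 -0.716
r 0.08955 e 0.0025
```

Request:
servo_tool:
  increments:
    - {"jaw":0,"dx":-0.95,"dy":0,"dz":-13,"turn":0.145}
    - {"jaw":0,"dx":-0.95,"dy":0,"dz":-13,"turn":0.145}
    - {"jaw":0,"dx":-0.95,"dy":0,"dz":-13,"turn":0.145}
    - {"jaw":0,"dx":-0.95,"dy":0,"dz":-13,"turn":0.145}
    - {"jaw":0,"dx":-0.95,"dy":0,"dz":-13,"turn":0.145}
    - {"jaw":0,"dx":-0.95,"dy":0,"dz":-13,"turn":0.145}
    - {"jaw":0,"dx":-0.95,"dy":0,"dz":-13,"turn":0.145}
    - {"jaw":0,"dx":-0.95,"dy":0,"dz":-13,"turn":0.145}
    - {"jaw":0,"dx":-0.95,"dy":0,"dz":-13,"turn":0.145}
    - {"jaw":0,"dx":-0.95,"dy":0,"dz":-13,"turn":0.145}
    - {"jaw":0,"dx":-0.95,"dy":0,"dz":-13,"turn":0.145}
    - {"jaw":0,"dx":-0.95,"dy":0,"dz":-13,"turn":0.145}
    - {"jaw":0,"dx":-0.95,"dy":0,"dz":-13,"turn":0.145}
    - {"jaw":0,"dx":-0.95,"dy":0,"dz":-13,"turn":0.145}
    - {"jaw":0,"dx":0,"dy":0,"dz":0,"turn":0}
    - {"jaw":0,"dx":0,"dy":0,"dz":0,"turn":0}

```text
time_s: 22.8
ee_pos: [0.4509, -0.1385, 0.0193]
tool_rot: [-1.57, 0.0, 2.871]
contact_force: [-0.2, -0.8, 0.1]
finger_gap: -0.0001
```

```bash
python3 f.py
```

```text
22.8 [ 0.4509 -0.1385  0.0193] yaw 2.871 rad -0.05 tan 0.8 z 0.12 j6 1.397
r 0.09024 e -0.012
```

Request:
servo_tool:
  increments:
    - {"jaw":0,"dx":-7,"dy":0,"dz":0.9,"turn":0}
    - {"jaw":0,"dx":-6,"dy":0,"dz":0,"turn":0}
    - {"jaw":0,"dx":-2,"dy":0,"dz":0,"turn":0}
    - {"jaw":0,"dx":-2.3,"dy":0,"dz":0,"turn":0}
    - {"jaw":0,"dx":0,"dy":0,"dz":0,"turn":0}

```text
time_s: 23.3
ee_pos: [0.4661, -0.1438, 0.0192]
tool_rot: [-1.571, -0.002, 2.868]
contact_force: [-3.0, -0.3, 1.3]
finger_gap: -0.0001
```

```bash
python3 f.py; python3 mark.py
```

```text
23.3 [ 0.4661 -0.1438  0.0192] yaw 2.868 rad 2.76 tan 1.11 z 1.28 j6 1.405
r 0.07411 e 0.0029
side [339.2 161.4] 5 r 0.0551 ang -101.6
```

Request:
servo_tool:
  increments:
    - {"jaw":0,"dx":-0.7,"dy":0,"dz":7.37,"turn":-0.1}
    - {"jaw":0,"dx":-0.6,"dy":0,"dz":7.37,"turn":-0.1}
    - {"jaw":0,"dx":-0.37,"dy":0,"dz":7.37,"turn":-0.1}
    - {"jaw":0,"dx":-0.37,"dy":0,"dz":7.37,"turn":-0.1}
    - {"jaw":0,"dx":-0.37,"dy":0,"dz":7.37,"turn":-0.1}
    - {"jaw":0,"dx":-0.37,"dy":0,"dz":7.37,"turn":-0.1}
    - {"jaw":0,"dx":-0.37,"dy":0,"dz":7.37,"turn":-0.1}
    - {"jaw":0,"dx":-0.37,"dy":0,"dz":7.37,"turn":-0.1}

```text
time_s: 24.2
ee_pos: [0.4737, -0.201, 0.0192]
tool_rot: [-1.572, -0.001, -2.611]
contact_force: [-2.7, -0.1, 1.2]
finger_gap: -0.0002
```

```bash
python3 f.py
```

```text
24.2 [ 0.4737 -0.201   0.0192] yaw -2.611 rad 2.35 tan -1.3 z 1.2 j6 0.506
r 0.07397 e -0.0
```

Request:
servo_tool:
  increments:
    - {"jaw":0,"dx":-0.8,"dy":0,"dz":7.37,"turn":-0.1}
    - {"jaw":0,"dx":-0.6,"dy":0,"dz":7.37,"turn":-0.1}
    - {"jaw":0,"dx":-0.37,"dy":0,"dz":7.37,"turn":-0.1}
    - {"jaw":0,"dx":-0.37,"dy":0,"dz":7.37,"turn":-0.1}
    - {"jaw":0,"dx":-0.37,"dy":0,"dz":7.37,"turn":-0.1}
    - {"jaw":0,"dx":-0.37,"dy":0,"dz":7.37,"turn":-0.1}
    - {"jaw":0,"dx":-0.37,"dy":0,"dz":7.37,"turn":-0.1}
    - {"jaw":0,"dx":-0.37,"dy":0,"dz":7.37,"turn":-0.1}

```text
time_s: 25.0
ee_pos: [0.5213, -0.2361, 0.0193]
tool_rot: [-1.57, -0.001, -1.811]
contact_force: [-2.5, -1.6, -0.5]
finger_gap: 0.0002
```

```bash
python3 f.py
```

```text
25.0 [ 0.5213 -0.2361  0.0193] yaw -1.811 rad 2.16 tan -2.01 z -0.55 j6 -0.304
r 0.07428 e 0.0205
```

Request:
servo_tool:
  increments:
    - {"jaw":0,"dx":-1.2,"dy":0,"dz":7.37,"turn":-0.12}
    - {"jaw":0,"dx":-0.8,"dy":0,"dz":7.37,"turn":-0.1}
    - {"jaw":0,"dx":-0.37,"dy":0,"dz":7.37,"turn":-0.1}
    - {"jaw":0,"dx":-0.37,"dy":0,"dz":7.37,"turn":-0.1}
    - {"jaw":0,"dx":-0.37,"dy":0,"dz":7.37,"turn":-0.1}
    - {"jaw":0,"dx":-0.37,"dy":0,"dz":7.37,"turn":-0.1}
    - {"jaw":0,"dx":-0.37,"dy":0,"dz":7.37,"turn":-0.1}
    - {"jaw":0,"dx":-0.37,"dy":0,"dz":7.37,"turn":-0.1}

```text
time_s: 25.8
ee_pos: [0.5795, -0.2254, 0.0196]
tool_rot: [-1.57, -0.003, -0.992]
contact_force: [0.3, -2.5, -1.6]
finger_gap: 0.0001
```

```bash
python3 f.py;python3 mark.py
```

```text
25.8 [ 0.5795 -0.2254  0.0196] yaw -0.992 rad 2.29 tan -1.09 z -1.56 j6 -1.06
r 0.07472 e 0.0176
side [311.2 174.2] 6 r 0.0595 ang 35.7
```

Request:
servo_tool:
  increments:
    - {"jaw":0,"dx":-1.1,"dy":0,"dz":7.37,"turn":-0.117}
    - {"jaw":0,"dx":-0.7,"dy":0,"dz":7.37,"turn":-0.1}
    - {"jaw":0,"dx":-0.37,"dy":0,"dz":7.37,"turn":-0.1}
    - {"jaw":0,"dx":-0.37,"dy":0,"dz":7.37,"turn":-0.1}
    - {"jaw":0,"dx":-0.37,"dy":0,"dz":7.37,"turn":-0.1}
    - {"jaw":0,"dx":-0.37,"dy":0,"dz":7.37,"turn":-0.1}
    - {"jaw":0,"dx":-0.37,"dy":0,"dz":7.37,"turn":-0.1}
    - {"jaw":0,"dx":-0.37,"dy":0,"dz":7.37,"turn":-0.1}
    - {"jaw":0,"dx":-0.37,"dy":0,"dz":7.37,"turn":-0.1}
    - {"jaw":0,"dx":-0.2,"dy":0,"dz":3.7,"turn":-0.05}
    - {"jaw":0,"dx":0,"dy":0,"dz":0,"turn":0}

```text
time_s: 27.0
ee_pos: [0.6117, -0.1643, 0.0198]
tool_rot: [-1.572, -0.004, -0.031]
contact_force: [4.4, -0.4, -1.2]
finger_gap: 0.0002
```

```bash
python3 f.py;python3 mark.py; python3 - <<'E'
from h import *
im=eyes.camera('side')
c=im[130:220,280:380,::-1];cv2.imwrite('pics/crops6.png',cv2.resize(c,None,fx=6,fy=6,interpolation=cv2.INTER_CUBIC))
E
```

```text
27.0 [ 0.6117 -0.1643  0.0198] yaw -0.031 rad 4.39 tan -0.25 z -1.22 j6 -1.912
r 0.07412 e 0.0217
side [323.6 182.4] 13 r 0.0568 ang 91.6
```

View pics/crops6.png

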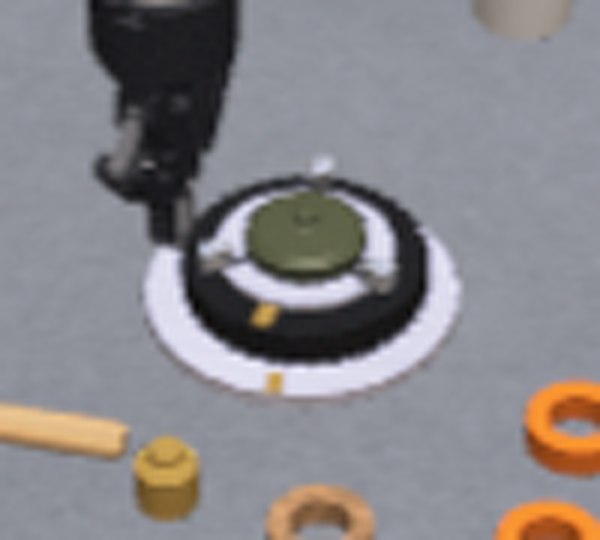

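The mark is at 91.6° in the side view, against 100.6° at the start. Allowing for about 1.7 mm of sideways give, about 0.18 rad remains.

Request:
servo_tool:
  increments:
    - {"jaw":0,"dx":-0.4,"dy":0,"dz":6.6,"turn":-0.1}
    - {"jaw":0,"dx":-0.4,"dy":0,"dz":6.6,"turn":-0.09}
    - {"jaw":0,"dx":0,"dy":0,"dz":0,"turn":0}
    - {"jaw":0,"dx":0,"dy":0,"dz":0,"turn":0}
    - {"jaw":0,"dx":3,"dy":0,"dz":0,"turn":0}
    - {"jaw":0,"dx":8,"dy":0,"dz":0,"turn":0}
    - {"jaw":0,"dx":12,"dy":0,"dz":0,"turn":0}
    - {"jaw":0,"dx":0,"dy":0,"dz":0,"turn":0}

```text
time_s: 27.95
ee_pos: [0.6332, -0.1473, 0.0193]
tool_rot: [-1.571, -0.001, 0.161]
contact_force: [-0.0, 0.0, -0.7]
finger_gap: -0.0
```

```bash
python3 f.py;python3 mark.py; python3 - <<'E'
from h import *
im=eyes.camera('side')
c=im[130:220,280:380,::-1];cv2.imwrite('pics/crops7.png',cv2.resize(c,None,fx=6,fy=6,interpolation=cv2.INTER_CUBIC))
E
```

```text
27.95 [ 0.6332 -0.1473  0.0193] yaw 0.161 rad -0.0 tan 0.03 z -0.71 j6 -2.067
r 0.09704 e 0.0079
side [326.3 182.5] 14 r 0.0552 ang 99.8
```

View pics/crops7.png

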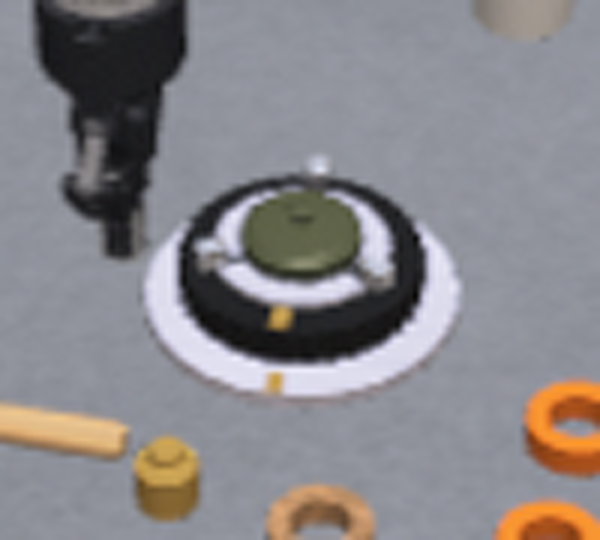

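Aligned within about 1° (99.8° against 100.6°), with the second coincidence reached. I lift and swing clear for a check from above.

Request:
servo_tool:
  increments:
    - {"jaw":0,"dx":5,"dy":-30,"dz":0,"turn":0}
    - {"jaw":0,"dx":0,"dy":-40,"dz":0,"turn":0}
    - {"jaw":0,"dx":0,"dy":-40,"dz":0,"turn":0}
    - {"jaw":0,"dx":0,"dy":-40,"dz":0,"turn":0}
    - {"jaw":0,"dx":0,"dy":-40,"dz":0,"turn":0}
    - {"jaw":0,"dx":-6,"dy":0,"dz":20,"turn":0}
    - {"jaw":0,"dx":-6,"dy":0,"dz":36,"turn":0}
    - {"jaw":0,"dx":-6,"dy":0,"dz":36,"turn":0}
    - {"jaw":0,"dx":-6,"dy":0,"dz":36,"turn":0}
    - {"jaw":0,"dx":-6,"dy":0,"dz":36,"turn":0}
    - {"jaw":0,"dx":-6,"dy":0,"dz":36,"turn":0}
    - {"jaw":0,"dx":-6,"dy":0,"dz":36,"turn":0}
    - {"jaw":0,"dx":-6,"dy":0,"dz":36,"turn":0}
    - {"jaw":0,"dx":-6,"dy":0,"dz":36,"turn":0}
    - {"jaw":0,"dx":-6,"dy":0,"dz":36,"turn":0}
    - {"jaw":0,"dx":-6,"dy":0,"dz":36,"turn":0}
    - {"jaw":0,"dx":-6,"dy":0,"dz":36,"turn":0}
    - {"jaw":0,"dx":-6,"dy":0,"dz":36,"turn":0}
    - {"jaw":0,"dx":-6,"dy":0,"dz":36,"turn":0}
    - {"jaw":0,"dx":-6,"dy":0,"dz":36,"turn":0}

```text
time_s: 30.1
ee_pos: [0.4622, 0.3571, 0.2091]
tool_rot: [-1.571, 0.001, 0.161]
contact_force: [0.2, -0.2, 0.1]
finger_gap: 0.0
```

```bash
python3 f.py;python3 mark.py; python3 - <<'E'
from h import *
im=eyes.camera('top');cv2.imwrite('pics/top8.png',im[:,:,::-1])
c=im[160:245,345:430,::-1];cv2.imwrite('pics/cropt8.png',cv2.resize(c,None,fx=7,fy=7,interpolation=cv2.INTER_CUBIC))
a=cv2.imread('pics/top0.png').astype(int);d=np.abs(a-im[:,:,::-1].astype(int)).max(2)
m=(d>40).astype(np.uint8);k,l,st,ce=cv2.connectedComponentsWithStats(m)
for i in range(1,k):
    if st[i,4]>8:print(st[i])
E
```

```text
30.1 [0.4622 0.3571 0.2091] yaw 0.161 rad 0.19 tan -0.21 z 0.14 j6 -1.192
r 0.52615 e 1.5535
top [367.9 202. ] 17 r 0.0539 ang 100.9
side [326.4 182.6] 13 r 0.0557 ang 100.2
[    0   104   177   296 30684]
[ 74 116   8   9  16]
[ 81 124   4   5  12]
[ 82 131   5   9  18]
[ 79 138   4   6  12]
[374 180   6   6  17]
[378 185   5   6  16]
[408 193   4   5  17]
[401 194   6   5  14]
[382 209   4   4   9]
[381 215   4   5  15]
[  6 220   6  12  29]
[ 14 245   5   6  11]
[ 18 260   8  14  31]
[ 28 349   4   6  14]
[319 395   7   5  11]
[349 394   8   6  22]
```

View pics/cropt8.png

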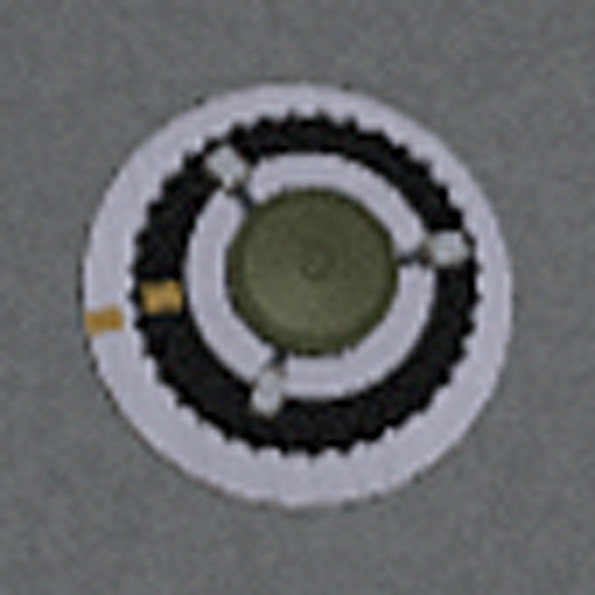

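View pics/top8.png

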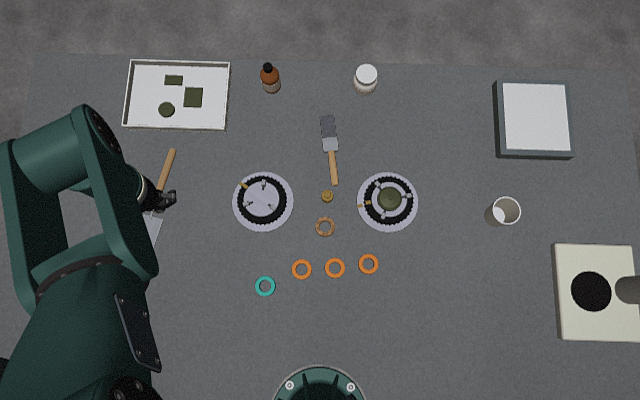

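The ring mark is at (367.9,202.0) and was at (367.8,202.2) at the start, beside the flange mark. The jaws have moved outwards, the lid and bystanders are unchanged, and the hand is clear. Handing in.

```bash
python3 -c "
from bench import ticket; print(ticket.close_job())"
```

```text
the job is handed in; nothing more can be done
None
```

I turned the bronze-lid holder's ring counter-clockwise by two full turns and handed the job in at about 30 s, with the hand clear. I did it with the closed fingertips in three strokes of about 241°, 272° and 207°, pressing 1–4.5 N (target 3–6 N) and checking the ring's brass mark along the way.

- **Ring position:** the ring's brass mark finished at 100.9° from the top camera (101.5° at the start). From the side it was 100.2° (100.6° at the start). It is beside the flange mark for the second time, within about 1°.
- **Jaws and bench:** the three jaws have visibly moved outwards. Comparing the top pictures before and after, only the jaws and the arm had changed. The arm hid part of the spatula in the last picture, but it was far from the work and only passed at height.
- **Checks that disagreed:** mid-stroke readings of the mark were a few degrees off when it was partly hidden behind the lid. The side and top cameras differed by about 2.5 mm on the holder's position. I corrected the centre from the contact forces instead.
- **Refused calls:** my first two move calls were refused because I left fields out; nothing moved.

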